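# Dry the base of a reagent bottle over the air nozzle

## Robot

A 7-joint arm with a two-finger parallel gripper is mounted at the origin on a cart in front of the work surface, level with it; the furniture and walls round the work are solid. World frame = base frame: x ahead of the robot, y to its left, z up, the work surface at z = 0. Lengths are in m, angles in rad, forces in N, time in s.
With the tool pointing down it reaches from about 0.425 to 0.925 m from the base axis. Payload 6.8 kg.
Tool frame: the origin (TCP) lies between the finger pads, 19 mm behind the fingertips; this is the grasp point; z points along the fingers, y is the line along which they close (so a half turn about z gives the same grasp; the last joint's range is limited). The gripper opens to 85 mm and grips with 20 to 120 N. Pads are 22 mm wide; open, the fingers measure 114 mm over their backs; the gripper's body (76 mm by 85 mm) begins 54 mm behind the grasp point. The pads swing forward as they close: fully open they stand 13 mm farther back than shut.
Start: joints at [-1.373, 0.477, 0.022, 1.555, -0.011, 1.109, -0.083], TCP at [0.203, 0.644, 0.25] pointing down, gripper open.
Joint ranges: [-2.96, 2.96], [-0.34, 2.1], [-1.41, 1.46], [0.24, 2.44], [-1.37, 4.51], [0.17, 1.92], [-2.96, 2.96]. Speed limits (rad/s): [2.39, 2.39, 3.14, 3.14, 3.14, 3.14, 3.14].

## Interface

Orientations are given as a rotation vector (axis times angle).
In Python, from bench import r gives the robot as it stands.
- The arm moves only by the tool drive_effector, called as a command line: name --argument value ..., lists and objects as JSON in quotes. Schema: {"type":"object","properties":{"steps":{"type":"array","items":{"type":"object","properties":{"trans":{"type":"array","items":{"type":"number"},"minItems":3,"maxItems":3},"turn_vec":{"type":"array","items":{"type":"number"},"minItems":3,"maxItems":3}},"additionalProperties":false},"minItems":1,"maxItems":5},"jaw":{"type":"number"},"clamp_n":{"type":"number"},"only":{"type":"string"},"quiet":{"type":"boolean"},"lines":{"type":"string"}},"required":["steps"],"additionalProperties":false}. steps is a list of rows, 1 to 5 of them, each an object with the fields trans (a list: dx, dy, dz in shares of 0.8 m (1.0 is 0.8 m)), turn_vec (a list: a rotation vector rx, ry, rz in fractions of the full range, 1 being pi rad); a field left out counts as zero; each row is the pose to reach, as a shift and turn from the pose commanded when the call began, along the tool's axes at that moment; what a row does not reach only later rows make up. A row lasts 1/10 s, in which the tool goes at most 0.05 m and 0.15 rad, less where a joint would pass 70% of its speed; a pose out of reach is approached as far as the arm can. jaw is the finger opening in m, set as the call begins (left out keeps the last). The fingers move at their own pace and stop on an object; clamp_n is the grip in N (left out, the last holds). Time passes only in rows, so rows that do not move let the fingers close. The tool returns the time, the measured TCP pose, the force, the opening and the grip force at its end. only (a regular expression) keeps the lines of the reply that match it, lines (a string "A,B") keeps lines A to B, and quiet returns only ok. Shift and turn numbers lie between -1 and 1, and a call with a number outside is refused. Input that does not fit is refused with a message, and nothing moves.
- r.get_obs(): the state, without advancing time (a new reading comes with each control period).
- r.grab_frame(name): name is "scene" or "side" or "wrist"; returns (picture, depth): 420x560x3 uint8, blue, green, red; 420x560 float32, m along the optical axis (not along the pixel's ray), 0 where there is no reading.
- r.camera_info(name): a dict with "camera_matrix" (3x3 intrinsics, pixels), "R" (3x3) and "t" (3): a world point X has camera coordinates R X + t. Camera axes: x right, y down, z forward; pixel columns grow to the right and rows downward; lengths in m; the calibration is good to about 2 mm. A picture is of the moment at which its call begins: read the wrist's pose just before it. camera_info takes no time and is no camera call; for the wrist camera it gives the pose at the moment of the call.
- r.hand_in(): hands the job in; it is judged then, once.
The state is a dict: "clock": time; "joints": joint angles; "qvel": joint speeds; "tau": joint torques, N m; "tcp_pos": TCP position; "orientation": TCP orientation; "contact_force": force on the tool from outside, world axes, zero at the start; "moment": the same for the moment, N m; "grip_width": finger opening in m; "gripper_force": force on a finger pad.
Only numpy, scipy, OpenCV 4.12 (cv2) and the standard library are available. Lean on these libraries where they do the work, as an engineer would, in place of code of your own. Each camera call takes 0.05 s, during which the arm holds its last target. There are 200 camera calls.

## Task

The orange-capped reagent bottle has come out of the fridge with a damp base and has to be dried before loading. First set the air valve to half open (45 degrees, red end of the blue handle at the green dot), then pick up that bottle, lift it over the things standing in between without disturbing anything else, and hold it upright, centred over the mouth of the air nozzle with its base about 1 cm above it, never touching the nozzle. Finish while holding the bottle still there, and do not put it down or let go.

Things in the scene. Friction and masses are not known exactly. Their poses are not given: they have to be found in the camera images.
- amber_bottle: the bottle to dry: brown body with an orange screw cap, 31 mm diameter, 61 mm tall, about 50 g. Body cylinder from the base up to 46 mm, then the 24 mm diameter cap. Origin at the centre of its underside, z up. It stands on a part of the worktop that lies 1.4 mm higher than z = 0, in one of three places that the bottles share (see tube_rack)
- black_bottle: bystander: black reagent bottle with black cap, 31 mm diameter, 61 mm tall, loose; origin at the centre of its underside
- white_bottle: bystander: white reagent bottle with white cap, 27 mm diameter, 51 mm tall, loose; origin at the centre of its underside
- dropper_a: bystander: amber dropper bottle with black rubber bulb, 33 mm diameter, 102 mm tall, loose, in the row that stands between the bottles and the air station; origin at the centre of its underside
- dropper_b: bystander: a second dropper bottle like it, 33 mm diameter, 102 mm tall, loose, in the same row; origin at the centre of its underside
- swab_tub: bystander: clear tub of pink cotton swabs, 77 mm diameter, 80 mm tall, loose, in the same row; origin at the centre of its underside
- tube_rack: wire tube rack on the worktop, never moves, 41 x 152 x 65 mm (x, y, z), with stoppered blood tubes in it whose tops are 88 mm above the worktop; origin at the centre of its underside. One of the three bottles stands before it (-x side, close the fingers along y there), two behind it (+x side) side by side along y, 65 to 95 mm between centres (close along x there)
- tower: tall grey instrument behind the air station, never moves: 125 mm wide (y), 520 mm tall, its front (the side towards the robot) 120 mm before its origin, which is the centre of its underside. Keep the gripper and wrist clear of it: pass nearer to the robot and carry with the fingers closing along y. To the right of the station a large analyzer with a tall arm also stands fixed
- station: air drying station, fixed to the worktop: an aluminium base plate 96 x 212 x 8 mm with the valve at one end and the nozzle at the other, a pipe at 28 mm height between them. Origin at the centre of the plate's underside; its y axis runs along the pipe from the valve to the nozzle, z up; the valve axis is at y = -60 mm, the nozzle axis at y = +60 mm
- nozzle_mouth (a point): centre of the flat top of the nozzle, 110 mm above the worktop; the nozzle is an upright grey column (20 mm diameter, flaring to a 40 mm head with a blue band); the blown air comes straight up here
- valve_grip (a point): point on the valve's upright axis 74 mm above the worktop, where the TCP takes the handle. The handle is a blue upright bar centred on the axis, 58 mm long, 11 mm thick, from 56 to 84 mm above the worktop, one end red; under it a black round dial of 84 mm diameter whose top is 46 mm above the worktop. The point's axes are those of the station and do not turn with the handle
- valve_handle (a joint): angle of the handle, rad: 0 is closed, pi/2 fully open, 0.785 half open; grows counter-clockwise seen from above. At 0 the bar lies across the pipe with its red end towards the station's +x, at pi/2 along the pipe with its red end towards the nozzle. White dots on the dial at closed and fully open, a bigger green dot at half open. Needs about 0.06 N m and stays where it is left

How it is judged:
On the way, in this order (a step that is already met when the one before it is completed fails the run):
1. the air valve stands half open, with the bottle still on the worktop (value of joint valve_handle between 0.665 and 0.905 rad and height (world z) of amber_bottle below 0.01 m), for 0.2 s.
2. the orange-capped bottle is lifted in the fingers (height (world z) of amber_bottle above 0.03 m and contact force between amber_bottle and the fingers above 0.5 N), for 0.1 s.
At the end, for the whole second after the job is handed in: Valve at 45 degrees within 7; the fingers hold the bottle still, upright within 8 degrees, its base 3 to 22 mm above the nozzle's top and within 9 mm of its axis, not touching the station; the bystanders stand within 20 mm of where they were (value of joint valve_handle between 0.665 and 0.905 rad and z of amber_bottle in the frame of nozzle_mouth between 0.003 and 0.022 m and horizontal distance between amber_bottle and nozzle_mouth below 0.009 m and angle between amber_bottle's own z axis and vertical below 0.14 rad and contact force between amber_bottle and station below 0.05 N and contact force between amber_bottle and the fingers above 0.5 N and linear speed of amber_bottle below 0.02 m/s and distance of each of black_bottle, white_bottle, dropper_a, dropper_b, swab_tub from where it was at the start of the episode below 0.02 m and angle between each of black_bottle, white_bottle, dropper_a, dropper_b, swab_tub's own z axis and vertical below 0.2 rad); the arm keeps its last pose, push and grip.
It fails at once if the bottle strikes the tube rack (contact force between amber_bottle and tube_rack above 5 N).
It fails at once if the bottle touches the air station (contact force between amber_bottle and station above 0.5 N).
It fails at once if the bottle is tipped by more than 35 degrees (angle between amber_bottle's own z axis and vertical above 0.6 rad).
It fails at once if a bystander is pushed away by more than 20 mm or knocked over (distance of any of black_bottle, white_bottle, dropper_a, dropper_b, swab_tub from where it was at the start of the episode above 0.02 m or angle between any of black_bottle, white_bottle, dropper_a, dropper_b, swab_tub's own z axis and vertical above 0.5 rad).
It also fails if it takes over 61 s, if anything falls off the work surface, if the arm or the gripper's body presses on something with over 40 N, if the wrist force passes 120 N, or if a joint passes its speed limit or range.

## Working session

There is one attempt and no reset: what is moved stays moved. The work goes in short steps, Python scripts to look and compute and a tool call to move; the robot and the scene stay as the last step left them, time stands still between calls to the robot, and variables do not carry over. Pictures are saved under pics/ and viewed, at most 10 in all, crops included, and the job is handed in when it is done.

```bash
ls; mkdir -p pics; python3 - <<'E'
from bench import r
import cv2,numpy as np
o=r.get_obs();print(o['clock'],o['tcp_pos'],o['orientation'],o['grip_width'])
for n in ('scene','side'):
    p,d=r.grab_frame(n);cv2.imwrite(f'pics/{n}0.png',p);np.savez(f'{n}0.npz',p=p,d=d)
    c=r.camera_info(n);print(n,c['camera_matrix'].tolist(),(-c['R'].T@c['t']).round(3),c['R'][2].round(2))
E
```

```text
bench.py
pics
0.0 [0.20305542 0.64312942 0.24900927] [-4.78409237e-01 -3.10481694e+00  2.95204671e-03] 0.08565726183278159
scene [[421.6170797646613, 0.0, 286.99218718809044], [0.0, 421.6170797646613, 210.53314600062248], [0.0, 0.0, 1.0]] [0.195 0.291 0.823] [ 0.41 -0.33 -0.85]
side [[516.2836121129209, 0.0, 277.7147224129073], [0.0, 516.2836121129209, 215.4493791352928], [0.0, 0.0, 1.0]] [ 0.294 -0.741  0.935] [ 0.22  0.63 -0.74]
```

View pics/scene0.png

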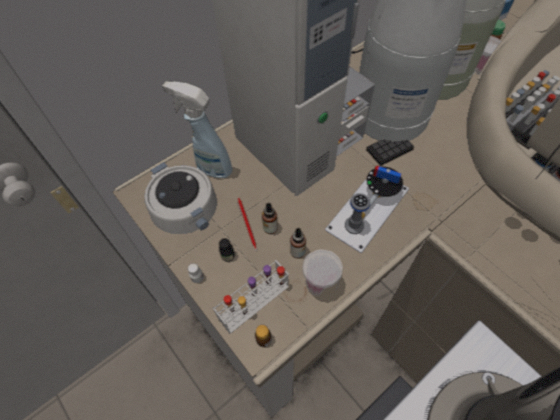

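View pics/side0.png

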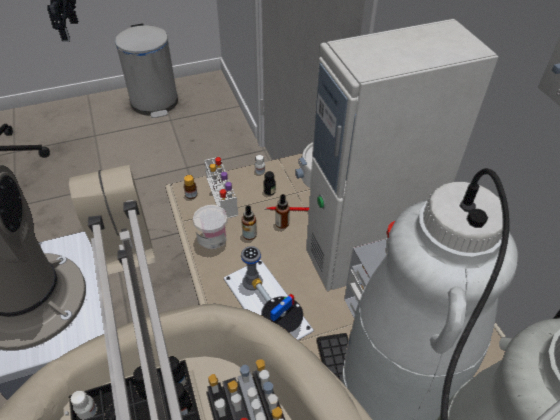

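The scene view shows the amber bottle (262,335) before the rack, the droppers at (270,218) and (298,243), the tub at (322,270), the nozzle at (361,203) and the valve at (386,180). The side view agrees: amber at (190,185), nozzle at (252,255), valve at (283,312).

```bash
cat > h.py <<'E'
from bench import r
import cv2,numpy as np
from scipy.spatial.transform import Rotation as Ro
def cloud(n,p,d):
    c=r.camera_info(n);K=c['camera_matrix'];h,w=d.shape
    v,u=np.mgrid[:h,:w];ray=np.stack([(u-K[0,2])/K[0,0],(v-K[1,2])/K[1,1],np.ones_like(u)],-1)
    X=(ray*d[...,None]-c['t'])@c['R']
    X[d<=0]=np.nan
    return X
def onplane(n,uv,z,c=None):
    c=c or r.camera_info(n);K=c['camera_matrix']
    uv=np.atleast_2d(uv).astype(float);ray=np.c_[(uv-K[:2,2])/K[0,0],np.ones(len(uv))]@c['R'];C=-c['R'].T@c['t']
    return C+ray*((z-C[2])/ray[:,2])[:,None]
def blobs(m,amin=12):
    k,l,s,ce=cv2.connectedComponentsWithStats(m.astype(np.uint8));return [(s[i,4],ce[i].round(1),l==i) for i in range(1,k) if s[i,4]>=amin]
E
python3 - <<'E'
from h import *
for n in ('scene','side'):
    f=np.load(n+'0.npz');p,d=f['p'],f['d'];X=cloud(n,p,d);hsv=cv2.cvtColor(p,cv2.COLOR_BGR2HSV)
    H,S,V=cv2.split(hsv);z=X[...,2]
    reg=(X[...,0]>.3)&(X[...,0]<1.1)&(X[...,1]>-.4)&(X[...,1]<.75)
    for nm,m in dict(blue=(H>100)&(H<130)&(S>150)&(z>.04),orange=(H>8)&(H<22)&(S>180)&(V>100),green=(H>40)&(H<85)&(S>120),red=((H<6)|(H>174))&(S>150)).items():
        for a,c,mm in blobs(m&reg,6):
            print(n,nm,a,c,np.nanmedian(X[mm],0).round(3))
    for z0,z1 in((.102,.118),(.07,.095),(.055,.068),(.04,.055)):
        for a,c,mm in blobs(reg&(z>z0)&(z<z1),25):
            q=X[mm];print(n,z0,a,c,q.mean(0).round(3),q.min(0).round(3),q.max(0).round(3))
    for lo in (reg&(abs(z)<.003),): print(n,'table',np.nanpercentile(X[lo][:,:2],[1,99],axis=0).round(3))
E
```

```text
scene blue 218 [388.4 174.9] [ 0.477 -0.233  0.075]
scene green 33 [323.  116.8] [ 0.595 -0.132  0.23 ]
scene green 14 [369.1 181.9] [ 0.504 -0.205  0.045]
scene red 10 [353.1 100.9] [ 0.655 -0.29   0.127]
scene red 19 [375.2 169.7] [ 0.506 -0.219  0.079]
scene red 125 [246.8 222.9] [0.617 0.06  0.007]
scene red 48 [280.2 270.3] [0.453 0.096 0.086]
scene red 53 [227.2 299.3] [0.472 0.207 0.086]
scene 0.102 102 [216.8  92.4] [ 0.9   -0.076  0.11 ] [ 0.897 -0.104  0.102] [ 0.904 -0.049  0.118]
scene 0.102 400 [380.5 111.4] [ 0.602 -0.329  0.11 ] [ 0.541 -0.4    0.102] [ 0.66  -0.228  0.118]
scene 0.102 464 [283.9 145.8] [ 0.67  -0.092  0.11 ] [ 0.599 -0.188  0.102] [ 0.837 -0.067  0.118]
scene 0.102 748 [121.6 146.6] [0.898 0.178 0.11 ] [0.885 0.017 0.102] [0.904 0.321 0.118]
scene 0.102 47 [346.7 114.4] [ 0.641 -0.258  0.117] [ 0.634 -0.281  0.113] [ 0.655 -0.233  0.118]
scene 0.102 183 [206.9 143.7] [0.783 0.033 0.11 ] [0.765 0.002 0.102] [0.82  0.053 0.118]
scene 0.102 140 [ 45.7 184.1] [0.911 0.351 0.11 ] [0.908 0.326 0.102] [0.927 0.378 0.118]
scene 0.102 287 [359.4 201.8] [ 0.457
[... 8400 characters left out ...]
5]
side 0.04 67 [281.9 214.3] [0.573 0.012 0.048] [0.56  0.006 0.041] [0.592 0.028 0.055]
side 0.04 65 [248.4 225.8] [0.489 0.004 0.048] [ 0.476 -0.004  0.04 ] [0.506 0.019 0.055]
side 0.04 166 [211.9 236.6] [0.403 0.    0.048] [ 0.371 -0.012  0.04 ] [0.435 0.021 0.055]
side 0.04 187 [325.7 268.3] [ 0.609 -0.163  0.047] [ 0.597 -0.198  0.04 ] [ 0.645 -0.074  0.055]
side 0.04 65 [251.3 274.5] [ 0.456 -0.126  0.045] [ 0.444 -0.135  0.04 ] [ 0.469 -0.111  0.054]
side 0.04 763 [284. 314.] [ 0.488 -0.238  0.046] [ 0.444 -0.278  0.04 ] [ 0.524 -0.194  0.053]
side 0.04 96 [503.3 312.5] [ 0.899 -0.379  0.048] [ 0.896 -0.399  0.04 ] [ 0.902 -0.358  0.055]
side table [[ 0.339 -0.299]
 [ 0.684  0.244]]
```

```bash
python3 - <<'E'
from h import *
for n in ('scene','side'):
    f=np.load(n+'0.npz');p,d=f['p'],f['d'];X=cloud(n,p,d);z=X[...,2]
    near=lambda c,R:np.hypot(X[...,0]-c[0],X[...,1]-c[1])<R
    def circ(m,zz):
        P=onplane(n,np.argwhere(m)[:,::-1],zz)[:,:2].astype(np.float32);return [np.round(v,4) for v in cv2.minEnclosingCircle(P)]
    print(n,'nozzle',circ(near((.4575,-.118),.03)&(z>.1075)&(z<.118),.11))
    print('dial',circ(near((.484,-.235),.055)&(z>.042)&(z<.05),.046))
    m=near((.484,-.235),.04)&(z>.080)&(z<.092);P=onplane(n,np.argwhere(m)[:,::-1],.084)[:,:2]
    (c,s,a)=cv2.minAreaRect(P.astype(np.float32));vx=cv2.fitLine(P.astype(np.float32),cv2.DIST_L2,0,.01,.01).ravel();print('handle',np.round(c,4),np.round(s,4),np.degrees(np.arctan2(vx[1],vx[0])))
    m=near((.394,.189),.03)&(z>.0575)&(z<.068);print('amber cap',circ(m,.0624))
    k=(z>.12)&np.isfinite(z)&near((.484,-.235),.2);
    for zz in(.12,.2,.3,.4):
        q=X[k&(z>zz)&(z<zz+.1)];
        if len(q): print('obst',zz,len(q),'min dist valve',np.hypot(q[:,0]-.484,q[:,1]+.235).min().round(3),q[np.hypot(q[:,0]-.484,q[:,1]+.235).argmin()].round(3),'min dist nozzle',np.hypot(q[:,0]-.4575,q[:,1]+.118).min().round(3))
E
```

```text
scene nozzle [array([ 0.4579, -0.1155]), np.float64(0.0198)]
dial [array([ 0.4849, -0.232 ]), np.float64(0.0425)]
handle [ 0.4841 -0.2306] [0.0575 0.0131] 25.633192
amber cap [array([0.3934, 0.1913]), np.float64(0.012)]
obst 0.12 5018 min dist valve 0.123 [ 0.4   -0.324  0.215] min dist nozzle 0.137
obst 0.2 8897 min dist valve 0.122 [ 0.398 -0.322  0.226] min dist nozzle 0.136
obst 0.3 4757 min dist valve 0.119 [ 0.59  -0.18   0.395] min dist nozzle 0.137
obst 0.4 2243 min dist valve 0.119 [ 0.59  -0.179  0.432] min dist nozzle 0.136
side nozzle [array([ 0.4578, -0.1217]), np.float64(0.021)]
dial [array([ 0.4836, -0.2369]), np.float64(0.0422)]
handle [ 0.4832 -0.2381] [0.0581 0.0123] 26.979136
amber cap [array([0.3923, 0.1855]), np.float64(0.0131)]
obst 0.12 3970 min dist valve 0.121 [ 0.598 -0.196  0.174] min dist nozzle 0.136
obst 0.2 7539 min dist valve 0.121 [ 0.598 -0.193  0.237] min dist nozzle 0.134
obst 0.3 4024 min dist valve 0.116 [ 0.589 -0.185  0.386] min dist nozzle 0.136
obst 0.4 5361 min dist valve 0.116 [ 0.589 -0.185  0.425] min dist nozzle 0.136
```

Units first: shifts go in shares of 0.8 m and turns go in shares of pi rad. So -0.23 m / 0.8 = -0.2875, -0.19 m / 0.8 = -0.2375, 0.75 rad / 3.1416 = 0.2387.

drive_effector --steps '[{"trans": [0, -0.0625, 0], "turn_vec": [0, 0, 0.0477]}, {"trans": [0, -0.125, 0], "turn_vec": [0, 0, 0.0955]}, {"trans": [-0.025, -0.1875, 0], "turn_vec": [0, 0, 0.1432]}, {"trans": [-0.0625, -0.2375, 0], "turn_vec": [0, 0, 0.191]}, {"trans": [-0.1125, -0.2875, 0], "turn_vec": [0, 0, 0.2387]}]'

```text
clock: 0.6
tcp_pos: [0.2143, 0.4042, 0.2496]
orientation: [-1.587, -2.711, 0.001]
contact_force: [1.1, 0.1, 0.4]
grip_width: 0.0849
gripper_force: 0.0
```

In the tool's units: -0.245 m / 0.8 = -0.3063, 0.05 m / 0.8 = 0.0625, 0.75 rad / 3.1416 = 0.2387.

drive_effector --steps '[{"trans": [-0.0613, 0.0125, 0], "turn_vec": [0, 0, 0.0477]}, {"trans": [-0.1225, 0.025, 0], "turn_vec": [0, 0, 0.0955]}, {"trans": [-0.1838, 0.0375, 0], "turn_vec": [0, 0, 0.1432]}, {"trans": [-0.245, 0.05, 0], "turn_vec": [0, 0, 0.191]}, {"trans": [-0.3063, 0.0625, 0], "turn_vec": [0, 0, 0.2387]}]'

```text
clock: 1.1
tcp_pos: [0.38, 0.216, 0.2501]
orientation: [-2.472, -1.938, -0.001]
contact_force: [0.1, 1.1, -0.3]
grip_width: 0.0857
gripper_force: 0.0
```

In the tool's units: -0.21 m / 0.8 = -0.2625, -0.168 m / 0.8 = -0.21, 0.65 rad / 3.1416 = 0.2069.

drive_effector --steps '[{"trans": [-0.0525, 0.0275, 0], "turn_vec": [0, 0, 0.0414]}, {"trans": [-0.105, 0.055, 0], "turn_vec": [0, 0, 0.0828]}, {"trans": [-0.1575, 0.0813, 0], "turn_vec": [0, 0, 0.1241]}, {"trans": [-0.21, 0.1075, 0], "turn_vec": [0, 0, 0.1655]}, {"trans": [-0.2625, 0.1338, 0], "turn_vec": [0, 0, 0.2069]}]'

```text
clock: 1.6
tcp_pos: [0.4343, -0.0132, 0.2501]
orientation: [-2.961, -1.048, -0.001]
contact_force: [0.5, 0.5, 0.2]
grip_width: 0.0854
gripper_force: 0.0
```

```bash
cat > go.py <<'E'
import sys
from h import *
# print shift (tool axes) and rz from present pose to target x y z, closing-direction yaw (deg)
o=r.get_obs();R=Ro.from_rotvec(o['orientation']).as_matrix();t=np.array([float(a) for a in sys.argv[1:4]])
d=R.T@(t-o['tcp_pos']);yaw=np.degrees(np.arctan2(R[1,1],R[0,1]));a=-(float(sys.argv[4])-yaw)
print('clock',o['clock'],'tcp',o['tcp_pos'].round(4),'yaw',yaw.round(1),'shift',d.round(4),'rz',np.radians((a+180)%360-180).round(3),'tilt',np.degrees(np.arccos(-R[2,2])).round(2),'joints',np.round(o['joints'],2))
E
python3 go.py .484 -.2345 .16 -63.7
```

```text
clock 1.6 tcp [ 0.4343 -0.0132  0.2501] yaw -51.0 shift [-0.1007  0.2034  0.0899] rz 0.222 tilt 0.05 joints [-0.81  0.06  0.74  2.14 -0.05  0.96 -0.93]
```

In the tool's units: 0.2034 m / 0.8 = 0.2543, 0.163 m / 0.8 = 0.2038, 0.222 rad / 3.1416 = 0.0707.

drive_effector --steps '[{"trans": [-0.025, 0.0513, 0], "turn_vec": [0, 0, 0.0159]}, {"trans": [-0.05, 0.1013, 0.0125], "turn_vec": [0, 0, 0.0318]}, {"trans": [-0.075, 0.1525, 0.025], "turn_vec": [0, 0, 0.0477]}, {"trans": [-0.1, 0.2038, 0.0375], "turn_vec": [0, 0, 0.0637]}, {"trans": [-0.1259, 0.2543, 0.05], "turn_vec": [0, 0, 0.0707]}]'

```text
clock: 2.1
tcp_pos: [0.4856, -0.2339, 0.2092]
orientation: [-3.058, -0.721, 0.001]
contact_force: [1.0, 0.5, 0.9]
grip_width: 0.0858
gripper_force: 0.0
```

drive_effector --steps '[{}, {}]'

```text
clock: 2.3
tcp_pos: [0.4845, -0.2338, 0.2093]
orientation: [-3.059, -0.717, 0.003]
contact_force: [0.0, 0.9, 0.1]
grip_width: 0.0852
gripper_force: 0.0
```

```bash
python3 - <<'E'
from h import *
o=r.get_obs();c=r.camera_info('wrist');p,d=r.grab_frame('wrist');cv2.imwrite('pics/w1.png',p);np.savez('w1.npz',p=p,d=d,**{k:np.array(v) for k,v in c.items() if k in('R','t','camera_matrix')})
print((-c['R'].T@c['t']).round(3),c['R'].round(2).tolist())
E
python3 go.py .484 -.2345 .074 -63.7
```

```text
[ 0.555 -0.2    0.333] [[0.44, -0.9, 0.0], [-0.85, -0.42, 0.31], [-0.27, -0.14, -0.95]]
clock 2.35 tcp [ 0.4849 -0.2322  0.2095] yaw -63.4 shift [-0.0018  0.0018  0.1355] rz 0.004 tilt 0.08 joints [-0.33  0.39  0.84  1.97 -0.36  0.94 -0.42]
```

View pics/w1.png

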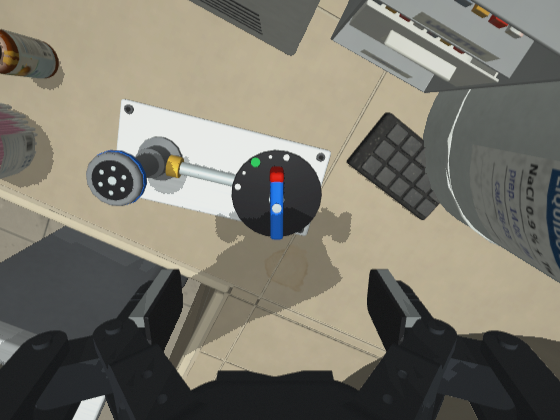

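The wrist view shows the handle upright at (277,205), its red end at (277,173), the green dot at (255,162) and the nozzle mouth at (112,179). The handle is centred between the fingers.

```bash
python3 - <<'E'
from h import *
f=np.load('w1.npz');p=f['p'];c={k:f[k] for k in('R','t','camera_matrix')}
hsv=cv2.cvtColor(p,cv2.COLOR_BGR2HSV);H,S,V=cv2.split(hsv)
u=np.arange(560)[None];v=np.arange(420)[:,None];reg=(u>220)&(u<330)&(v>140)&(v<250)
bl=reg&(S>150)&(((H>100)&(H<130))|(H<6)|(H>174));g=reg&(H>45)&(H<80)&(S>120)
P=onplane('w',np.argwhere(bl)[:,::-1],.084,c)[:,:2].astype(np.float32)
rc=cv2.minAreaRect(P);l=cv2.fitLine(P,cv2.DIST_L2,0,.01,.01).ravel()
print('handle',np.round(rc[0],4),np.round(rc[1],4),np.degrees(np.arctan2(l[1],l[0])))
G=onplane('w',np.argwhere(g)[:,::-1],.046,c).mean(0);print('green',G.round(4))
dk=max(blobs((reg&(V<60))|bl|g),key=lambda b:b[0])[2]
D=cv2.minEnclosingCircle(onplane('w',np.argwhere(dk)[:,::-1],.046,c)[:,:2].astype(np.float32));print('dial',D)
print('nozzle approx',onplane('w',[[112,179]],.11,c).round(4))
E
```

```text
handle [ 0.4886 -0.2345] [0.0607 0.0104] 26.032345
green [ 0.5049 -0.2053  0.046 ]
dial ((0.48411107063293457, -0.23648686707019806), 0.04200933501124382)
nozzle approx [[ 0.46   -0.1187  0.11  ]]
```

In the tool's units: 0.1345 m / 0.8 = 0.1681, 0.12 m / 0.8 = 0.15.

drive_effector --steps '[{"trans": [-0.0013, 0.0025, 0.0563]}, {"trans": [-0.0013, 0.0025, 0.1125]}, {"trans": [-0.0013, 0.0025, 0.15]}, {"trans": [-0.0013, 0.0025, 0.1681]}, {"trans": [-0.0013, 0.0025, 0.1681]}]'

```text
clock: 2.85
tcp_pos: [0.4848, -0.2328, 0.0745]
orientation: [-3.055, -0.725, 0.003]
contact_force: [0.4, 0.4, 0.3]
grip_width: 0.0854
gripper_force: 0.0
```

drive_effector --steps '[{}, {}, {}, {}, {}]' --jaw 0.0 --clamp_n 30

```text
clock: 3.35
tcp_pos: [0.4857, -0.2348, 0.076]
orientation: [3.057, 0.722, 0.002]
contact_force: [0.0, -0.1, 4.0]
grip_width: 0.0124
gripper_force: 14.2
```

drive_effector --steps '[{}, {}, {}]'

```text
clock: 3.65
tcp_pos: [0.4857, -0.2348, 0.076]
orientation: [3.058, 0.722, 0.001]
contact_force: [-0.7, 1.3, 6.2]
grip_width: 0.0105
gripper_force: 29.4
```

```bash
python3 go.py .4845 -.235 .074 -63.7
```

```text
clock 3.65 tcp [ 0.4857 -0.2348  0.076 ] yaw -63.4 shift [-0.0012 -0.0004  0.002 ] rz 0.005 tilt 0.05 joints [-0.17  0.59  0.66  2.05 -0.56  0.69 -0.25]
```

In the tool's units: -0.545 rad / 3.1416 = -0.1735.

drive_effector --steps '[{"turn_vec": [0, 0, -0.035]}, {"turn_vec": [0, 0, -0.07]}, {"turn_vec": [0, 0, -0.105]}, {"turn_vec": [0, 0, -0.1401]}, {"turn_vec": [0, 0, -0.1735]}]'

```text
clock: 4.15
tcp_pos: [0.4854, -0.2345, 0.076]
orientation: [-2.747, -1.524, -0.001]
contact_force: [-2.3, 2.6, 6.6]
grip_width: 0.0105
gripper_force: 31.1
```

drive_effector --steps '[{}, {}, {}]'

```text
clock: 4.45
tcp_pos: [0.4854, -0.2345, 0.076]
orientation: [-2.75, -1.518, -0.001]
contact_force: [-1.4, 1.9, 7.3]
grip_width: 0.0105
gripper_force: 29.7
```

```bash
python3 go.py .4845 -.235 .2 -32.7
```

```text
clock 4.45 tcp [ 0.4854 -0.2345  0.076 ] yaw -32.2 shift [-0.0008 -0.0005 -0.124 ] rz 0.009 tilt 0.05 joints [-0.06  0.55  0.51  2.04 -0.43  0.66  0.17]
```

Open, lift straight up, and check.

drive_effector --steps '[{}, {}, {}, {}, {}]' --jaw 0.085

```text
clock: 4.95
tcp_pos: [0.4852, -0.2347, 0.0754]
orientation: [-2.75, -1.518, 0.0]
contact_force: [-0.1, 0.3, 0.4]
grip_width: 0.0815
gripper_force: 0.0
```

drive_effector --steps '[{"trans": [0, 0, -0.05]}, {"trans": [0, 0, -0.1063]}, {"trans": [0, 0, -0.1625]}, {"trans": [0, 0, -0.1688]}, {"trans": [0, 0, -0.1688]}]'

```text
clock: 5.45
tcp_pos: [0.4862, -0.2349, 0.2118]
orientation: [2.749, 1.518, 0.004]
contact_force: [-0.2, 0.6, -0.8]
grip_width: 0.0852
gripper_force: 0.0
```

```bash
python3 - <<'E'
from h import *
c=r.camera_info('wrist');p,d=r.grab_frame('wrist');cv2.imwrite('pics/w2.png',p)
H,S,V=cv2.split(cv2.cvtColor(p,cv2.COLOR_BGR2HSV))
X=cloud('wrist',p,d)
near=(np.hypot(X[...,0]-.4845,X[...,1]+.235)<.045)
bl=near&(S>150)&(((H>100)&(H<130))|(H<6)|(H>174))&(X[...,2]>.05)
P=onplane('w',np.argwhere(bl)[:,::-1],.084,c)[:,:2].astype(np.float32)
l=cv2.fitLine(P,cv2.DIST_L2,0,.01,.01).ravel();print('handle',cv2.minAreaRect(P),np.degrees(np.arctan2(l[1],l[0])))
E
python3 go.py .4845 -.235 .2 -90
```

```text
handle ((0.4869767129421234, -0.2329263985157013), (0.06054883822798729, 0.01044885441660881), 58.004642486572266) 58.002045
clock 5.5 tcp [ 0.4853 -0.2344  0.2103] yaw -32.2 shift [-0.001  -0.0003  0.0103] rz 1.009 tilt 0.04 joints [-0.19  0.35  0.66  1.96 -0.26  0.92  0.03]
```

View pics/w2.png

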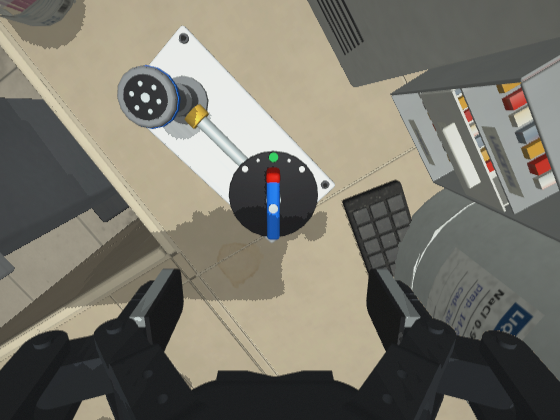

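Red end (273,175) points at the green dot (273,157), and the handle measures 58°, about 45° in the station frame. Now to the bottle.

```bash
python3 go.py .393 .188 .21 90
```

```text
clock 5.5 tcp [ 0.4853 -0.2344  0.2103] yaw -32.2 shift [ 0.3083 -0.3031  0.0004] rz -2.132 tilt 0.04 joints [-0.19  0.35  0.66  1.96 -0.26  0.92  0.03]
```

In the tool's units: -0.125 m / 0.8 = -0.1563, -0.1 m / 0.8 = -0.125, -0.7 rad / 3.1416 = -0.2228.

drive_effector --steps '[{"trans": [0.0313, -0.0313, 0], "turn_vec": [0, 0, -0.0446]}, {"trans": [0.0625, -0.0625, 0], "turn_vec": [0, 0, -0.0891]}, {"trans": [0.0938, -0.0938, 0], "turn_vec": [0, 0, -0.1337]}, {"trans": [0.125, -0.125, 0], "turn_vec": [0, 0, -0.1783]}, {"trans": [0.1563, -0.1563, 0], "turn_vec": [0, 0, -0.2228]}]'

```text
clock: 6.0
tcp_pos: [0.4444, -0.0609, 0.2088]
orientation: [-2.055, -2.374, 0.004]
contact_force: [0.6, 0.1, -0.4]
grip_width: 0.0848
gripper_force: 0.0
```

```bash
python3 go.py .393 .188 .21 90
```

```text
clock 6.0 tcp [ 0.4444 -0.0609  0.2088] yaw 8.2 shift [ 0.2537 -0.0152 -0.0011] rz -1.427 tilt 0.19 joints [-0.43  0.16  0.47  2.14 -0.09  0.87  0.24]
```

In the tool's units: 0.125 m / 0.8 = 0.1563, 0.1 m / 0.8 = 0.125, -0.7 rad / 3.1416 = -0.2228.

drive_effector --steps '[{"trans": [0.0313, -0.0013, 0], "turn_vec": [0, 0, -0.0446]}, {"trans": [0.0625, -0.0038, 0], "turn_vec": [0, 0, -0.0891]}, {"trans": [0.0938, -0.0063, 0], "turn_vec": [0, 0, -0.1337]}, {"trans": [0.125, -0.0075, 0], "turn_vec": [0, 0, -0.1783]}, {"trans": [0.1563, -0.01, 0], "turn_vec": [0, 0, -0.2228]}]'

```text
clock: 6.5
tcp_pos: [0.4195, 0.0612, 0.2088]
orientation: [-1.116, -2.934, 0.003]
contact_force: [0.4, 0.3, 0.2]
grip_width: 0.0849
gripper_force: 0.0
```

```bash
python3 go.py .393 .188 .21 90
```

```text
clock 6.5 tcp [0.4195 0.0612 0.2088] yaw 48.4 shift [ 0.1041  0.0771 -0.0012] rz -0.727 tilt 0.2 joints [-0.56  0.11  0.29  2.18 -0.04  0.86  0.6 ]
```

In the tool's units: 0.1041 m / 0.8 = 0.1301, 0.1 m / 0.8 = 0.125, -0.727 rad / 3.1416 = -0.2314.

drive_effector --steps '[{"trans": [0.0313, 0.025, 0], "turn_vec": [0, 0, -0.0462]}, {"trans": [0.0625, 0.0475, 0], "turn_vec": [0, 0, -0.0923]}, {"trans": [0.0938, 0.0713, 0], "turn_vec": [0, 0, -0.1385]}, {"trans": [0.125, 0.0938, 0], "turn_vec": [0, 0, -0.1846]}, {"trans": [0.1301, 0.0964, 0], "turn_vec": [0, 0, -0.2314]}]'

```text
clock: 7.0
tcp_pos: [0.3933, 0.1906, 0.2088]
orientation: [0.009, -3.138, 0.001]
contact_force: [0.4, 0.2, -0.1]
grip_width: 0.085
gripper_force: 0.0
```

drive_effector --steps '[{}, {}]'

```text
clock: 7.2
tcp_pos: [0.3946, 0.1864, 0.2092]
orientation: [-0.016, -3.139, 0.003]
contact_force: [-0.1, -0.3, -0.1]
grip_width: 0.0853
gripper_force: 0.0
```

```bash
python3 - <<'E'
from h import *
c=r.camera_info('wrist');p,d=r.grab_frame('wrist');cv2.imwrite('pics/w3.png',p)
H,S,V=cv2.split(cv2.cvtColor(p,cv2.COLOR_BGR2HSV));X=cloud('wrist',p,d)
for q,m in (('cap',(np.hypot(X[...,0]-.393,X[...,1]-.188)<.03)&(X[...,2]>.057)&(X[...,2]<.07)),):
    P=onplane('w',np.argwhere(m)[:,::-1],.0624,c)[:,:2].astype(np.float32);print(q,cv2.minEnclosingCircle(P),X[m].mean(0).round(4))
k=(np.abs(X[...,0]-.393)<.08)&(np.abs(X[...,1]-.188)<.08)&(X[...,2]>.02)&(X[...,0]>.415);print('rack side min x',np.nanmin(X[k][:,0]),'at z>.085',X[k&(X[...,2]>.08)][:,0].min())
E
python3 go.py .393 .188 .038 90
```

```text
cap ((0.39300817251205444, 0.1889830231666565), 0.01242272648960352) [0.3937 0.1888 0.0622]
rack side min x 0.44509574750343595 at z>.085 0.44812499931898947
clock 7.25 tcp [0.3949 0.1862 0.2095] yaw 89.4 shift [0.0016 0.002  0.1715] rz -0.011 tilt 0.13 joints [-0.68  0.13  0.11  2.15 -0.02  0.87  1.  ]
```

View pics/w3.png

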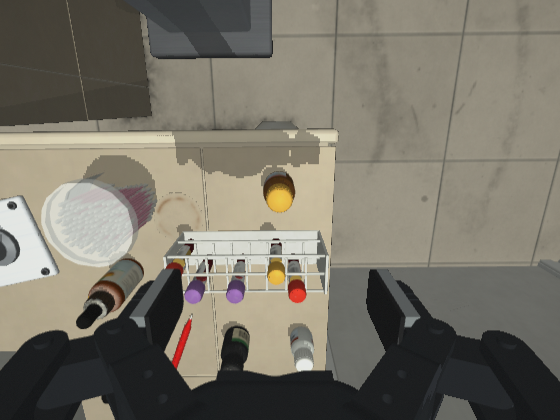

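The cap is at (279,197), with the rack below it in the picture and the fingers clear on both sides. Descend and grip.

In the tool's units: 0.1715 m / 0.8 = 0.2144, 0.0025 m / 0.8 = 0.0031, -0.01 rad / 3.1416 = -0.0032.

drive_effector --steps '[{"trans": [0.0019, 0.0031, 0.0563], "turn_vec": [0, 0, -0.0032]}, {"trans": [0.0019, 0.0031, 0.1125], "turn_vec": [0, 0, -0.0032]}, {"trans": [0.0019, 0.0031, 0.1625], "turn_vec": [0, 0, -0.0032]}, {"trans": [0.0019, 0.0031, 0.2], "turn_vec": [0, 0, -0.0032]}, {"trans": [0.0019, 0.0031, 0.2144], "turn_vec": [0, 0, -0.0032]}]'

```text
clock: 7.75
tcp_pos: [0.3923, 0.1879, 0.0365]
orientation: [0.001, -3.138, 0.005]
contact_force: [-0.7, -0.6, 1.0]
grip_width: 0.085
gripper_force: 0.0
```

drive_effector --steps '[{}, {}, {}]'

```text
clock: 8.05
tcp_pos: [0.3949, 0.1903, 0.0404]
orientation: [-0.005, 3.139, 0.002]
contact_force: [0.2, -0.1, 0.5]
grip_width: 0.0852
gripper_force: 0.0
```

```bash
python3 go.py .393 .189 .038 90
```

```text
clock 8.05 tcp [0.3949 0.1903 0.0404] yaw 90.2 shift [ 0.0019 -0.0013  0.0024] rz 0.003 tilt 0.16 joints [-0.65  0.44  0.07  2.26 -0.07  0.43  1.05]
```

In the tool's units: 0.001 m / 0.8 = 0.0013.

drive_effector --steps '[{"trans": [0.0013, 0, 0.0013]}, {"trans": [0.0013, 0, 0.0013]}, {"trans": [0.0013, 0, 0.0013]}, {"trans": [0.0013, 0, 0.0013]}, {"trans": [0.0013, 0, 0.0013]}]' --jaw 0 --clamp_n 30

```text
clock: 8.55
tcp_pos: [0.3929, 0.19, 0.0384]
orientation: [-0.007, 3.141, 0.0]
contact_force: [-0.6, -1.4, 6.3]
grip_width: 0.03
gripper_force: 29.2
```

drive_effector --steps '[{}, {}, {}]'

```text
clock: 8.85
tcp_pos: [0.3929, 0.1899, 0.0384]
orientation: [-0.006, 3.141, 0.0]
contact_force: [-1.1, 0.3, 6.6]
grip_width: 0.03
gripper_force: 29.2
```

drive_effector --steps '[{"trans": [0, 0, -0.025]}, {"trans": [0, 0, -0.05]}, {"trans": [0, 0, -0.075]}, {"trans": [0, 0, -0.1125]}, {"trans": [0, 0, -0.15]}]'

```text
clock: 9.35
tcp_pos: [0.3923, 0.1895, 0.1588]
orientation: [0.007, -3.141, 0.001]
contact_force: [0.6, -0.5, -1.2]
grip_width: 0.0304
gripper_force: 29.9
```

drive_effector --steps '[{"trans": [0, 0, -0.025]}, {"trans": [0, 0, -0.05]}, {"trans": [0, 0, -0.075]}, {"trans": [0, 0, -0.075]}, {"trans": [0, 0, -0.075]}]'

```text
clock: 9.85
tcp_pos: [0.3927, 0.1898, 0.2179]
orientation: [-0.007, 3.141, 0.001]
contact_force: [-1.2, 0.3, -1.0]
grip_width: 0.0303
gripper_force: 29.9
```

```bash
python3 go.py .4583 -.1187 .22 90
```

```text
clock 9.85 tcp [0.3927 0.1898 0.2179] yaw 90.2 shift [-0.0644 -0.3088 -0.0022] rz 0.004 tilt 0.03 joints [-0.7   0.12  0.12  2.14 -0.02  0.88  1.  ]
```

In the tool's units: -0.155 m / 0.8 = -0.1938, -0.05 m / 0.8 = -0.0625.

drive_effector --steps '[{"trans": [-0.005, -0.025, 0]}, {"trans": [-0.0125, -0.0625, 0]}, {"trans": [-0.0225, -0.1063, 0]}, {"trans": [-0.0313, -0.15, 0]}, {"trans": [-0.04, -0.1938, 0]}]'

```text
clock: 10.35
tcp_pos: [0.4247, 0.0334, 0.2168]
orientation: [0.007, -3.139, 0.001]
contact_force: [0.1, 0.1, -1.1]
grip_width: 0.0301
gripper_force: 29.9
```

drive_effector --steps '[{"trans": [-0.01, -0.0438, 0]}, {"trans": [-0.0188, -0.0875, 0]}, {"trans": [-0.0275, -0.1313, 0]}, {"trans": [-0.0363, -0.1688, 0]}, {"trans": [-0.0405, -0.1923, 0]}]'

```text
clock: 10.85
tcp_pos: [0.4578, -0.1212, 0.2167]
orientation: [0.003, -3.14, 0.002]
contact_force: [-0.1, -0.0, -0.5]
grip_width: 0.0299
gripper_force: 29.9
```

drive_effector --steps '[{}, {}]'

```text
clock: 11.05
tcp_pos: [0.4577, -0.1184, 0.2169]
orientation: [0.005, -3.139, -0.0]
contact_force: [-0.0, 0.3, -0.9]
grip_width: 0.0301
gripper_force: 29.9
```

```bash
python3 go.py .4583 -.1187 .19 90
python3 - <<'E'
from h import *
for n in ('wrist','scene','side'):
    p,d=r.grab_frame(n);np.savez(n+'4.npz',p=p,d=d);X=cloud(n,p,d)
    if n!='wrist': cv2.imwrite(f'pics/{n}4.png',cv2.resize(p[100:340,150:430],None,fx=2.5,fy=2.5))
E
```

```text
clock 11.05 tcp [ 0.4577 -0.1184  0.2169] yaw 90.2 shift [-0.0007 -0.0003  0.0269] rz 0.003 tilt 0.14 joints [-0.23  0.19  0.4   2.08 -0.09  0.89  1.8 ]
```

View pics/side4.png

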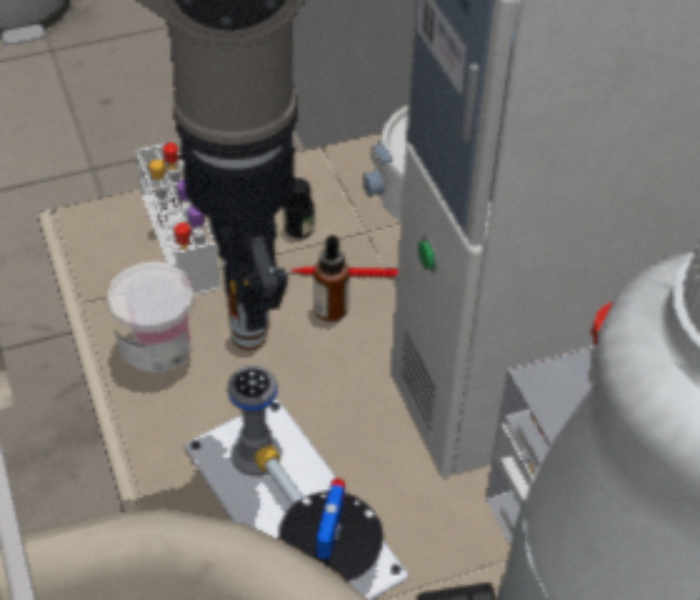

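View pics/scene4.png

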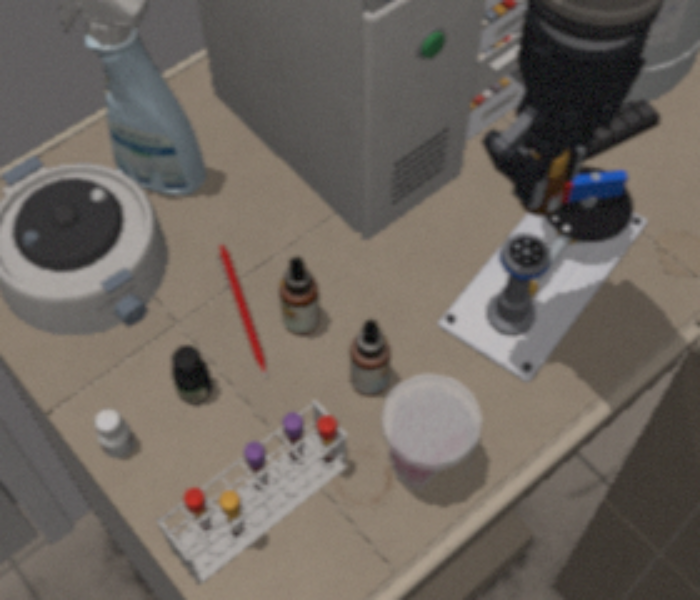

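Bystanders and valve are unchanged. In the side crop the bottle base (248,340) hangs above the nozzle mouth (252,385). In the scene crop the bottle is at (545,185) and the nozzle at (525,250). Descend part way, then measure the alignment.

In the tool's units: 0.05 m / 0.8 = 0.0625, 0.04 m / 0.8 = 0.05.

drive_effector --steps '[{"trans": [-0.0005, 0, 0.0125]}, {"trans": [-0.0005, 0, 0.0313]}, {"trans": [-0.0005, 0, 0.05]}, {"trans": [-0.0005, 0, 0.0625]}, {"trans": [-0.0005, 0, 0.0625]}]'

```text
clock: 11.7
tcp_pos: [0.4578, -0.1181, 0.1665]
orientation: [0.008, -3.138, -0.0]
contact_force: [-0.0, -1.0, -0.3]
grip_width: 0.0301
gripper_force: 29.9
```

drive_effector --steps '[{}, {}]'

```text
clock: 11.9
tcp_pos: [0.4593, -0.1187, 0.1685]
orientation: [-0.007, 3.141, -0.0]
contact_force: [-0.8, -0.4, -0.8]
grip_width: 0.0304
gripper_force: 29.9
```

```bash
python3 go.py .4583 -.1187 .16 90
python3 - <<'E'
from h import *
for n in ('scene','side'):
    p,d=r.grab_frame(n);cv2.imwrite(f'pics/{n}5.png',cv2.resize(p[150:300,200:400],None,fx=4,fy=4,interpolation=cv2.INTER_NEAREST));X=cloud(n,p,d);z=X[...,2]
    near=np.hypot(X[...,0]-.458,X[...,1]+.1187)<.03
    C=-r.camera_info(n)['R'].T@r.camera_info(n)['t']
    for z0,z1 in((.09,.108),(.122,.128),(.128,.134),(.134,.142)):
        q=X[near&(z>z0)&(z<z1)]
        if len(q)>4: print(n,z0,len(q),'mean',q.mean(0).round(4),'min',q.min(0).round(4),'max',q.max(0).round(4),'lateral centre',)
    # horizontal extent seen across the view direction
        v=np.array([.458,-.1187])-C[:2];v/=np.linalg.norm(v);s=np.array([-v[1],v[0]])
        if len(q)>4: t=(q[:,:2]-[.458,-.1187])@s;print('   across',t.min().round(4),t.max().round(4),'mid',((t.min()+t.max())/2).round(4),'dir',s.round(2),'near face',((q[:,:2]-[.458,-.1187])@v).min().round(4))
E
```

```text
clock 11.9 tcp [ 0.4593 -0.1187  0.1685] yaw 90.2 shift [0.001  0.     0.0085] rz 0.004 tilt 0.06 joints [-0.21  0.26  0.39  2.12 -0.14  0.78  1.84]
scene 0.09 99 mean [ 0.4513 -0.1091  0.1047] min [ 0.4388 -0.1351  0.0907] max [ 0.4758 -0.0963  0.108 ] lateral centre
   across -0.0185 0.0213 mid 0.0014 dir [0.84 0.54] near face -0.0215
scene 0.128 6 mean [ 0.4534 -0.1082  0.133 ] min [ 0.4463 -0.1194  0.1315] max [ 0.4633 -0.1033  0.134 ] lateral centre
   across -0.0102 0.0127 mid 0.0013 dir [0.84 0.54] near face -0.0134
scene 0.134 24 mean [ 0.4507 -0.1091  0.1371] min [ 0.4452 -0.1208  0.1341] max [ 0.4657 -0.1026  0.1419] lateral centre
   across -0.0116 0.0151 mid 0.0018 dir [0.84 0.54] near face -0.0154
side 0.09 61 mean [ 0.455  -0.1329  0.1029] min [ 0.4376 -0.1404  0.0935] max [ 0.476  -0.1163  0.1078] lateral centre
   across -0.0192 0.0195 mid 0.0002 dir [-0.97  0.25] near face -0.0226
side 0.128 5 mean [ 0.4628 -0.1312  0.1327] min [ 0.4504 -0.1337  0.1307] max [ 0.4718 -0.1279  0.134 ] lateral centre
   across -0.0156 0.0045 mid -0.0056 dir [-0.97  0.25] near face -0.0136
side 0.134 31 mean [ 0.4544 -0.131   0.1379] min [ 0.4442 -0.1366  0.1347] max [ 0.4682 -0.1175  0.1415] lateral centre
   across -0.0134 0.0137 mid 0.0001 dir [-0.97  0.25] near face -0.0172
```

View pics/side5.png

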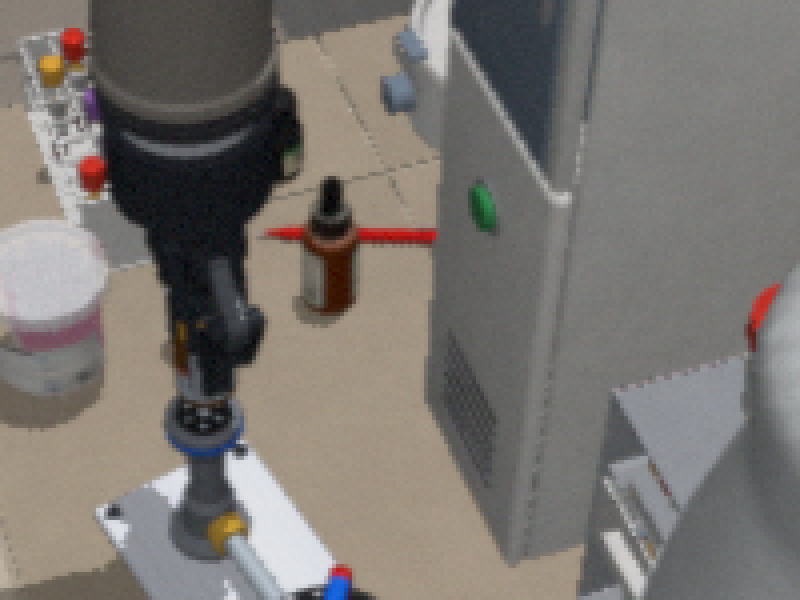

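View pics/scene5.png

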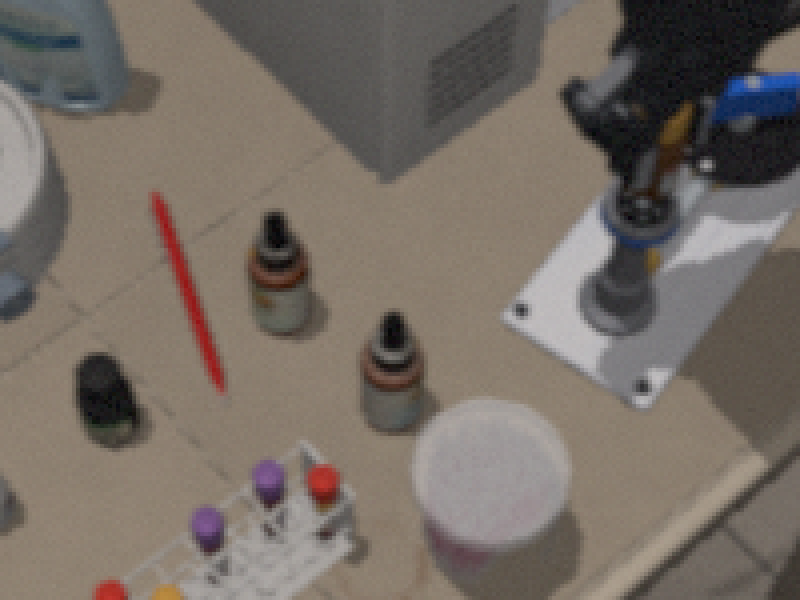

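Both crops show the base just above the mouth (side 203,400; scene 650,195). The lateral centres agree to within 1 mm, and the base is at z ≈ 0.131. Lower it by 9 mm.

In the tool's units: 0.009 m / 0.8 = 0.0113, 0.006 m / 0.8 = 0.0075.

drive_effector --steps '[{"trans": [0, 0, 0.0038]}, {"trans": [0, 0, 0.0075]}, {"trans": [0, 0, 0.0113]}, {"trans": [0, 0, 0.0113]}, {"trans": [0, 0, 0.0113]}]'

```text
clock: 12.5
tcp_pos: [0.4588, -0.1187, 0.1588]
orientation: [0.007, -3.141, 0.0]
contact_force: [-0.5, 0.1, 0.1]
grip_width: 0.0305
gripper_force: 29.9
```

drive_effector --steps '[{}, {}, {}, {}, {}]'

```text
clock: 13.0
tcp_pos: [0.4589, -0.1187, 0.159]
orientation: [-0.007, 3.141, 0.0]
contact_force: [-0.2, 0.1, 0.2]
grip_width: 0.0302
gripper_force: 29.9
```

```bash
python3 go.py .4583 -.1187 .1595 90
python3 - <<'E'
from h import *
for n in ('scene','side'):
    p,d=r.grab_frame(n);X=cloud(n,p,d);z=X[...,2];q=X[(np.hypot(X[...,0]-.458,X[...,1]+.1187)<.021)&(z>.113)&(z<.14)];print(n,np.sort(q[:,2])[:12].round(4))
E
```

```text
clock 13.0 tcp [ 0.4589 -0.1187  0.159 ] yaw 90.2 shift [ 0.0006 -0.     -0.0005] rz 0.004 tilt 0.01 joints [-0.2   0.28  0.38  2.13 -0.15  0.76  1.85]
scene [0.1207 0.1226 0.1234 0.1237 0.1242 0.1243 0.1247 0.1248 0.125  0.1251
 0.1252 0.1253]
side [0.1131 0.1131 0.1132 0.1132 0.1132 0.1132 0.1134 0.1134 0.1137 0.1142
 0.1142 0.1146]
```

The base is about 12 mm above the mouth, steady and centred.

```bash
python3 -c "
from bench import r
print(r.hand_in())"
```

```text
the job is handed in; nothing more can be done
None
```

I set the valve to about 45°. The orange-capped bottle is held still and upright, centred over the nozzle with its base about 12 mm above the mouth, and I have handed the job in; no verdict came back.

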